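Turn the cassette holder face up against the coved upstand

ROBOT

A 6-joint arm with a two-finger parallel gripper is mounted at the origin on the work surface. World frame = base frame: x ahead of the robot, y to its left, z up, the work surface at z = 0. Lengths are in m, angles in rad, forces in N, time in s.
With the tool pointing down it reaches from about 0.375 to 0.9 m from the base axis. Payload 3.1 kg.
Tool frame: the origin (TCP) lies at the very end of the fingers, on their centre line; the grasp point (between the pads) lies 19 mm behind it (grip_depth is the distance from the TCP to the grasp point, in m); z points along the fingers, y is the line along which they close (so a half turn about z gives the same grasp; the last joint's range is limited). The gripper opens to 85 mm and grips with 20 to 120 N. Pads are 22 mm wide; open, the fingers measure 114 mm over their backs; the gripper's body (76 mm by 85 mm) begins 54 mm behind the grasp point. The pads swing forward as they close: fully open they stand 13 mm farther back than shut.
Start: joints at [-1.478, 0.527, 1.433, -0, 1.181, -0.178], TCP at [0.167, -0.602, 0.192] pointing down, gripper open.
Joint ranges: [-3.08, 3.08], [-0.75, 2.2], [0.22, 2.44], [-1.43, 4.57], [0, 2.65], [-2.85, 2.85]. Speed limits (rad/s): [2.79, 2.79, 3.14, 3.14, 3.14, 3.14].

INTERFACE

Orientations are given as a unit quaternion [x, y, z, w].
In Python, from station import * gives the robot as it stands.
- The arm moves only by the tool apply_moves, never from a script. Its argument "plan" is a list of rows, each a list of 7 numbers: the shift along the tool's x, y, z in m, then the turn, a rotation vector about the tool's x, y, z in rad, then the gripper command: -1 is fully open, 1 is shut, values between are in proportion. In form: [[dx, dy, dz, wx, wy, wz, jaw], ...]. A call has 1 to 8 rows; each row shifts and turns the commanded pose from where the row before left it, along the tool's axes as they then stand; what a row does not reach is not made up. A row lasts 1/8 s, in which the tool goes at most 62.5 mm and 10.7 degrees, less where a joint would pass 70% of its speed; a pose out of reach is approached as far as the arm can. A call is refused whole if a number of a shift passes 0.0625 or a number of a turn 0.188, either way. A call with a gripper value outside its range is refused whole. The fingers move at their own pace and stop on an object; "force" is the grip in N (left out, the last holds). Time passes only in rows, so rows that do not move let the fingers close. It gives the time, the measured TCP pose, the force, the opening and the grip force at its end, in the units of the state.
- sense(): the state, without advancing time (a new reading comes with each control period).
- snapshot(name): name is "scene" or "top" or "wrist"; returns the picture (420x560x3 uint8, red, green, blue); there is no depth.
- calibration(name): a dict with "camera_matrix" (3x3 intrinsics, pixels), "k1" (the pictures are not rectified: a ray, as slopes to the right and down, at radius r is drawn at 1 + k1 r^2 times it, then the intrinsics apply), "R" (3x3) and "t" (3): a world point X has camera coordinates R X + t; the wrist camera has in their place "mount" (4x4, takes a point from camera to tool coordinates, whose origin is the TCP and whose axes are the flange's). Camera axes: x right, y down, z forward; pixel columns grow to the right and rows downward; lengths in m; the calibration is good to about 2 mm. A picture is of the moment at which its call begins: read the wrist's pose just before it. calibration takes no time and is no camera call.
- sign_off(): hands the job in; it is judged then, once.
The state is a dict: "t": time; "q": joint angles; "qd": joint speeds; "tau": joint torques, N m; "tcp_pos": TCP position; "tool_rot": TCP orientation; "force": force on the tool from outside, world axes, zero at the start; "ft_torque": the same for the moment, N m; "finger_gap": opening from 0.0 (shut) to 1.0 (fully open); "gripper_force": force on a finger pad.
Only numpy, scipy, OpenCV 4.12 (cv2) and the standard library are available. Lean on these libraries where they do the work, as an engineer would, in place of code of your own. Each camera call takes 0.05 s, during which the arm holds its last target. There are 200 camera calls.

TASK

The white test-cassette holder lies with its wells face down. Without picking it up off the table, push it along the table, towards the robot, into the coved steel upstand until its leading edge climbs and it leans there steeply on edge; then tip it back the other way, so that it ends lying flat on the table in front of the upstand with its wells facing up. Leave the bottles, the bin and the glove box alone.

Things in the scene. Friction and masses are not known exactly. Their poses are not given: they have to be found in the camera images.
- holder: White plastic slab, 140 mm long (own x), 100 wide (y), 12 thick, about 0.2 kg; too wide to grasp flat. One face plain; the other has three 5 mm deep wells side by side along the length, between a rim and two ribs. Origin at its centre; own z points out of the PLAIN face: up at the start, down when done. At the start its length points at the upstand within 20 degrees.
- upstand: Fixed polished, slippery steel upstand, 260 mm long (own y), 84 mm high, between robot and holder. Origin on the table at mid-length, under the upper edge of its face, which looks away from the robot, at the holder; own x points through the wall, roughly towards the robot, z up. Wall about 6 mm thick at the top. Behind it (robot side): a flange 55 mm deep, 4 high, then free table.
- upstand_toe (a point): Toe of the upstand's coved foot, at table height, 42 mm before its upper edge (holder side). Cove height by distance from the upper edge: 10 mm at 30, 28 at 16, 48 at 6, 84 at 0. Pushed level low on its rear edge, the holder's leading edge climbs it (about 10 N). The pushing tool should lean back, away from the upstand, or the rising holder meets the gripper.
- upstand_top (a point): Middle of the upper edge of the upstand's face, 84 mm up. With its lower edge pushed to the toe, the holder leans stably over this edge at about 60 degrees from level and stands 35 to 40 mm above it: there it can be hooked from behind and pulled back over its lower edge until it falls.
- sharps_bin: Bystander: orange sharps bin, diameter 118 mm, 176 mm tall; origin at the centre of its underside.
- spray_bottle: Bystander: white plastic bottle with black top, diameter 56 mm, 150 mm tall; origin at the centre of its underside.
- tablet_jar: Bystander: small jar, diameter 52 mm, 75 mm tall; origin at the centre of its underside.
- glove_box: Bystander: cardboard glove box, 100 x 200 x 70 mm (x, y, z), to one side; origin at the centre of its underside.
Not all that is in view belongs to the job. What is shaped like the holder but blue or orange is not meant.

How it is judged:
On the way:
1. the holder has been pushed up so that it leans on edge against the upstand, at more than 52 degrees from level (angle between holder's own z axis and vertical between 0.91 and 1.6 rad and contact force between holder and upstand above 0.1 N), for 0.2 s.
At the end, for the whole second after the job is handed in: The holder lies still and flat on the table (within 6 degrees), wells up (its own z axis down), its centre 50 to 250 mm in front of the upstand's upper edge (on the side away from the robot) and within 130 mm of the middle of the upstand's length (angle between holder's own z axis and vertical above 3.04 rad and height (world z) of holder below 0.012 m and x of holder in the frame of upstand between -0.25 and -0.05 m and y of holder in the frame of upstand between -0.13 and 0.13 m and linear speed of holder below 0.02 m/s); the robot touches nothing.
It fails at once if the holder is lifted off the table (its centre rises above 110 mm; standing on edge it is at 70 mm) (height (world z) of holder above 0.11 m).
It fails at once if a bystander is moved by more than 30 mm (distance of any of sharps_bin, spray_bottle, tablet_jar, glove_box from where it was at the start of the episode above 0.03 m).
It also fails if it takes over 64 s, if anything falls off the work surface, if the arm or the gripper's body presses on something with over 40 N, if the wrist force passes 120 N, or if a joint passes its speed limit or range.

## Working session

There is one attempt and no reset: what is moved stays moved. The work goes in short steps, Python scripts to look and compute and a tool call to move; the robot and the scene stay as the last step left them, time stands still between calls to the robot, and variables do not carry over. Pictures are saved under pics/ and viewed, at most 10 in all, crops included, and the job is handed in when it is done.

Besides the shell and the picture viewer there is one more tool, called after "Call:" by a JSON object that holds its "fn" and its "kwargs", one argument or row to a line. apply_moves: Moves the arm, as the interface text tells. Its arguments: {"type":"object","properties":{"plan":{"type":"array"},"force":{"type":"number"}},"required":["plan"]}

```bash
ls; mkdir -p pics; python3 - <<'E'
from station import *
import cv2,numpy as np
a=snapshot("scene");b=snapshot("top")
for n,i in(("scene",a),("top",b)):
    cv2.imwrite(f"pics/{n}0.png",cv2.cvtColor(i,cv2.COLOR_RGB2BGR))
    c=calibration(n);print(n,c)
print(sense())
E
```

```text
pics
scene {'camera_matrix': array([[532.51703738,   0.        , 275.21087973],
       [  0.        , 532.51703738, 209.40083737],
       [  0.        ,   0.        ,   1.        ]]), 'k1': -0.12872150426132173, 'R': array([[-8.52009562e-01,  5.23526184e-01,  1.99825839e-04],
       [ 3.22248202e-01,  5.24741652e-01, -7.87910081e-01],
       [-4.12596415e-01, -6.71242530e-01, -6.15790277e-01]]), 't': array([ 0.50498751, -0.14934882,  1.65967848])}
top {'camera_matrix': array([[545.56342384,   0.        , 277.69476735],
       [  0.        , 545.56342384, 208.74496886],
       [  0.        ,   0.        ,   1.        ]]), 'k1': -0.047191469710388845, 'R': array([[ 0.01769728, -0.99974229,  0.01421797],
       [-0.99014814, -0.01949941, -0.13865944],
       [ 0.13890095, -0.011624  , -0.99023806]]), 't': array([-0.02432013,  0.61642174,  1.60716944])}
{'t': 0.1, 'q': array([-1.47848319e+00,  5.28395442e-01,  1.43376286e+00, -1.68399527e-05,
        1.18139223e+00, -1.78477647e-01]), 'qd': array([ 6.19731605e-05, -5.23889636e-04, -2.28668009e-03,  9.15746719e-04,
        1.16878440e-03,  3.33049832e-04]), 'tau': array([-5.13406085e-04, -4.43303561e+01, -1.78586411e+01, -1.87210640e-04,
        3.87704626e-03, -1.54771999e-05]), 'tcp_pos': array([ 0.16715354, -0.60149495,  0.19142147]), 'tool_rot': array([ 9.90847130e-01,  1.34985205e-01,  3.43827409e-05, -9.78369413e-04]), 'force': array([-0.56663554, -0.22581839, -0.39846204]), 'ft_torque': array([0.03807728, 0.02518139, 0.04411549]), 'gripper_force': 0.0, 'finger_gap': 0.997559078538756}
```

View pics/top0.png

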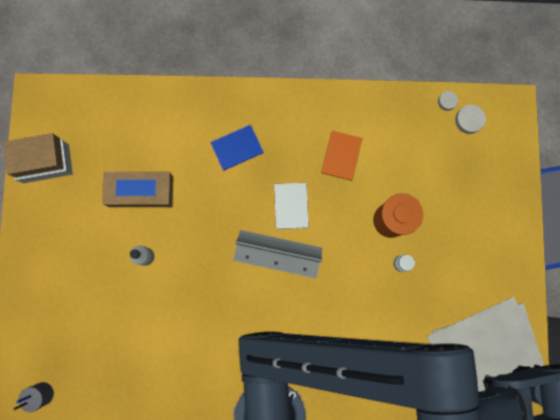

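View pics/scene0.png

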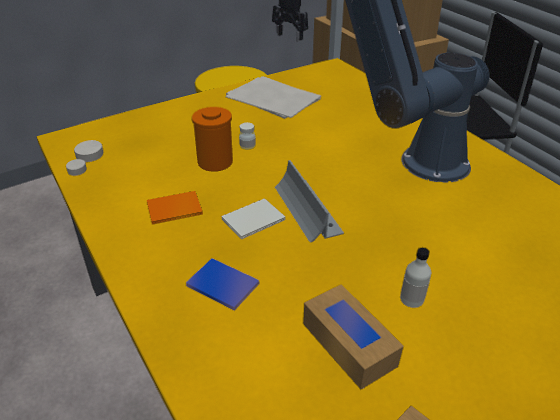

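The white slab at top (291,205) / scene (253,218) fits the holder: it is white, holder-shaped and in front of the upstand. The blue slab (237,147) and orange slab (342,155) are decoys, and the white sheet (490,340) is too big. I'll confirm it in one enlarged crop and measure.

```bash
cat > h.py <<'E'
from station import *
import cv2,numpy as np
def ray(name,uv,z,cal=None):
    c=calibration(name); uv=np.atleast_2d(np.float64(uv)).reshape(-1,1,2)
    n=cv2.undistortPoints(uv,c["camera_matrix"],np.array([c["k1"],0,0,0,0.]))[:,0]
    R,t=c["R"],c["t"]; C=-R.T@t
    d=np.c_[n,np.ones(len(n))]@R
    return C+d*((z-C[2])/d[:,2])[:,None]
def proj(name,P):
    c=calibration(name)
    return cv2.projectPoints(np.float64(P).reshape(-1,1,3),cv2.Rodrigues(c["R"])[0],c["t"],c["camera_matrix"],np.array([c["k1"],0,0,0,0.]))[0][:,0]
E
python3 - <<'E'
from h import *
i=cv2.imread("pics/top0.png");hsv=cv2.cvtColor(i,cv2.COLOR_BGR2HSV)
m=((hsv[...,1]<60)&(hsv[...,2]>170)).astype(np.uint8)
m2=np.zeros_like(m);m2[165:240,260:325]=m[165:240,260:325]
c=max(cv2.findContours(m2,0,2)[0],key=cv2.contourArea)
r=cv2.minAreaRect(c);bp=cv2.boxPoints(r);print("holder px",r)
P=ray("top",bp,.012);print(P.round(4));print("centre",P.mean(0))
print([np.linalg.norm(P[k]-P[k-1]).round(4) for k in range(4)])
for n,(x0,y0,x1,y1),s in (("top",(225,175,335,285),5),):
    cv2.imwrite("pics/crop.png",cv2.resize(i[y0:y1,x0:x1],None,fx=s,fy=s,interpolation=2))
for n,p,z in (("sharps",(403,212),.176),("jar",(404,263),.075),("spray",(136,254),.15),("glove",(137,184),.07)): print(n,ray("top",p,z).round(3))
E
```

```text
holder px ((290.72821044921875, 205.5635986328125), (44.9438591003418, 31.96007537841797), 87.1375961303711)
[[ 0.6986  0.0008  0.012 ]
 [ 0.7057 -0.0983  0.012 ]
 [ 0.5657 -0.1067  0.012 ]
 [ 0.5589 -0.0087  0.012 ]]
centre [ 0.6322447  -0.05321838  0.012     ]
[np.float64(0.1401), np.float64(0.0993), np.float64(0.1403), np.float64(0.0982)]
sharps [[ 0.596 -0.361  0.176]]
jar [[ 0.458 -0.387  0.075]]
spray [[0.466 0.382 0.15 ]]
glove [[0.679 0.41  0.07 ]]
```

View pics/crop.png

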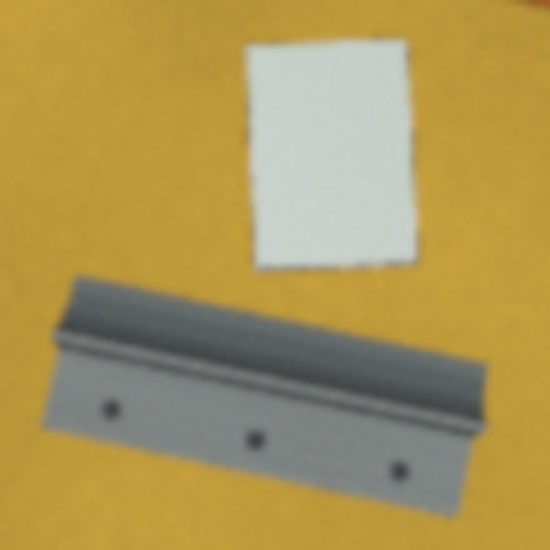

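The crop shows a plain white slab (crop 245–415, 40–268) with its plain face up, so this is the holder. The toe line runs (78,277)–(486,363) and the upper edge (57,332)–(483,428).

```bash
cat >> h.py <<'E'
from scipy.spatial.transform import Rotation as Ro
import json,os
if os.path.exists("u.json"):
    _u=json.load(open("u.json")); U0=np.array(_u["o"]); RU=np.array(_u["R"])   # upstand frame (columns x,y,z)
def toU(P): return (np.asarray(P)-U0)@RU
def lean_rot(a):  # tool y along -upstand y, tool z down and leaned by a (handle away from upstand)
    R0=np.c_[-RU[:,0],-RU[:,1]*-1*-1,[0,0,-1]]
    if np.linalg.det(R0)<0: R0[:,1]*=-1
    return Ro.from_matrix(R0)*Ro.from_rotvec([0,-a,0])
def need(posU,a):
    s=sense(); R=Ro.from_quat(s["tool_rot"]); T=lean_rot(a)
    p=U0+RU@np.array(posU)
    print("t",round(s["t"],2),"tcpU",toU(s["tcp_pos"]).round(4),"F",(RU.T@s["force"]).round(1),"gap",round(s["finger_gap"],2))
    print("shift now-frame",R.inv().apply(p-s["tcp_pos"]).round(4),"turn",(R.inv()*T).as_rotvec().round(4),"shift in target frame",T.inv().apply(p-s["tcp_pos"]).round(4),"yaw part",(R.inv()*lean_rot(0)).as_rotvec().round(3))
E
python3 - <<'E'
from h import *
g=lambda p:(np.array(p)+.5)/5-.5+[225,175]
toe=ray("top",g([(78,277),(486,363)]),0);top=ray("top",g([(57,332),(483,428)]),.084)
print(toe.round(4),top.round(4),np.linalg.norm(toe[0]-toe[1]),np.linalg.norm(top[0]-top[1]))
d=(toe[0]-toe[1])/np.linalg.norm(toe[0]-toe[1])+(top[0]-top[1])/np.linalg.norm(top[0]-top[1]);d/=np.linalg.norm(d) # left end - right end
x=np.array([-d[1],d[0],0]); # towards robot
if x[0]>0:x=-x
y=np.cross([0,0,1],x)
R=np.c_[x,y,[0,0,1]]
m=(toe.mean(0)+.042*x+top.mean(0))/2;m[2]=0
print("from toe",toe.mean(0)+.042*x,"from top",top.mean(0))
json.dump({"o":m.tolist(),"R":R.tolist()},open("u.json","w"))
E
python3 - <<'E'
from h import *
print(U0,RU)
print(toU([[ 0.6986,0.0008,.012],[0.7057,-0.0983,.012],[0.5657,-0.1067,.012],[0.5589,-0.0087,.012],[.6322,-.0532,.006]]).round(4))
print(lean_rot(0).as_matrix())
need([-.26,-.0,.3],0)
E
```

```text
[[ 0.5543  0.1012  0.    ]
 [ 0.5059 -0.1512  0.    ]] [[ 0.5134  0.1079  0.084 ]
 [ 0.462  -0.1419  0.084 ]] 0.25704434832296247 0.25495842426379045
from toe [ 0.48893083 -0.01682015  0.        ] from top [ 0.48774178 -0.01699337  0.084     ]
[ 0.4883363  -0.01690676  0.        ] [[-0.9808145  -0.19494337  0.        ]
 [ 0.19494337 -0.9808145   0.        ]
 [ 0.          0.          1.        ]]
[[-0.2028 -0.0584  0.012 ]
 [-0.2291  0.0375  0.012 ]
 [-0.0934  0.073   0.012 ]
 [-0.0676 -0.0218  0.012 ]
 [-0.1482  0.0076  0.006 ]]
[[ 0.9808145  -0.19494337  0.        ]
 [-0.19494337 -0.9808145  -0.        ]
 [ 0.          0.         -1.        ]]
t 0.1 tcpU [0.2011 0.636  0.1914] F [ 0.5  0.3 -0.4] gap 1.0
shift now-frame [ 0.6981 -0.3605 -0.1077] turn [-2.00e-03  1.00e-04  4.67e-01] shift in target frame [ 0.4611 -0.636  -0.1086] yaw part [-0.002  0.     0.467]
```

Call:
{"fn": "apply_moves", "kwargs": {
  "plan": [
    [0, 0, -0.054, 0, 0, 0, 0],
    [0, 0, -0.054, 0, 0, 0, 0],
    [0.054, -0.028, 0, 0, 0, 0, 0],
    [0.054, -0.028, 0, 0, 0, 0, 0],
    [0.054, -0.028, 0, 0, 0, 0, 0],
    [0.054, -0.028, 0, 0, 0, 0, 0],
    [0.054, -0.028, 0, 0, 0, 0, 0],
    [0.054, -0.028, 0, 0, 0, 0, 0]
  ]
}}

```text
t: 1.1
tcp_pos: [0.4355, -0.352, 0.3]
tool_rot: [0.991, 0.135, -0.0, -0.0]
force: [0.3, -0.4, 0.3]
finger_gap: 0.503
gripper_force: 0.0
```

Call:
{"fn": "apply_moves", "kwargs": {
  "plan": [
    [0.054, -0.028, 0, 0, 0, 0, 0],
    [0.054, -0.028, 0, 0, 0, 0, 0],
    [0.054, -0.028, 0, 0, 0, 0, 0],
    [0.054, -0.028, 0, 0, 0, 0, 0],
    [0.054, -0.028, 0, 0, 0, 0, 0],
    [0.054, -0.028, 0, 0, 0, 0, 0],
    [0.054, -0.028, 0, 0, 0, 0, 0],
    [0, 0, 0, 0, 0, 0.156, 0]
  ]
}}

```text
t: 2.1
tcp_pos: [0.7483, -0.059, 0.2977]
tool_rot: [0.998, 0.058, -0.001, -0.001]
force: [-0.4, 0.2, -0.2]
finger_gap: 0.499
gripper_force: 0.0
```

Call:
{"fn": "apply_moves", "kwargs": {
  "plan": [
    [0, 0, 0, 0, 0, 0.156, 0],
    [0, 0, 0, 0, 0, 0.156, 0],
    [0, 0, 0, 0, -0.14, 0, 0],
    [0, 0, 0, 0, -0.14, 0, 0],
    [0, 0, 0, 0, -0.14, 0, 0],
    [0, 0, 0, 0, 0, 0, 0]
  ]
}}

```text
t: 2.85
tcp_pos: [0.747, -0.0643, 0.292]
tool_rot: [0.972, -0.096, -0.212, -0.021]
force: [-0.7, 0.6, -1.8]
finger_gap: 0.502
gripper_force: 0.0
```

```bash
python3 -c "
from h import *
need([-.28,0,.05],.42);print(sense()['q'].round(2))"
```

```text
t 2.85 tcpU [-0.2629 -0.0039  0.292 ] F [ 0.8 -0.5 -1.8] gap 0.5
shift now-frame [0.1162 0.004  0.213 ] turn [-0.0008  0.0087 -0.0013] shift in target frame [0.1143 0.0039 0.214 ] yaw part [-0.001  0.429 -0.001]
[-0.23  0.94  0.41 -0.02  2.22  1.53]
```

Call:
{"fn": "apply_moves", "kwargs": {
  "plan": [
    [0.0232, 0.0008, 0.0426, 0, 0, 0, 0],
    [0.0232, 0.0008, 0.0426, 0, 0, 0, 0],
    [0.0232, 0.0008, 0.0426, 0, 0, 0, 0],
    [0.0232, 0.0008, 0.0426, 0, 0, 0, 0],
    [0, 0, 0, 0, 0.12, 0, 0],
    [0, 0, 0, 0, 0, 0, 0]
  ]
}}

```text
t: 3.6
tcp_pos: [0.7571, -0.0685, 0.107]
tool_rot: [0.984, -0.097, -0.151, -0.015]
force: [0.8, 0.4, 1.0]
finger_gap: 0.497
gripper_force: 0.0
```

```bash
python3 - <<'E'
from h import *
need([-.265,0,.03],.30)
print(calibration("wrist")["mount"].round(3))
cv2.imwrite("pics/s1.png",cv2.cvtColor(cv2.resize(snapshot("scene")[150:270,150:380],None,fx=3,fy=3),4))
E
```

```text
t 3.6 tcpU [-0.2736 -0.0018  0.107 ] F [-0.7 -0.5  1. ] gap 0.5
shift now-frame [0.0149 0.0019 0.076 ] turn [-0.0005  0.0048 -0.0004] shift in target frame [0.0145 0.0018 0.0761] yaw part [-0.     0.305 -0.   ]
[[ 0.    -0.961 -0.278  0.071]
 [ 1.     0.001 -0.001 -0.001]
 [ 0.001 -0.278  0.961 -0.182]
 [ 0.     0.     0.     1.   ]]
```

View pics/s1.png

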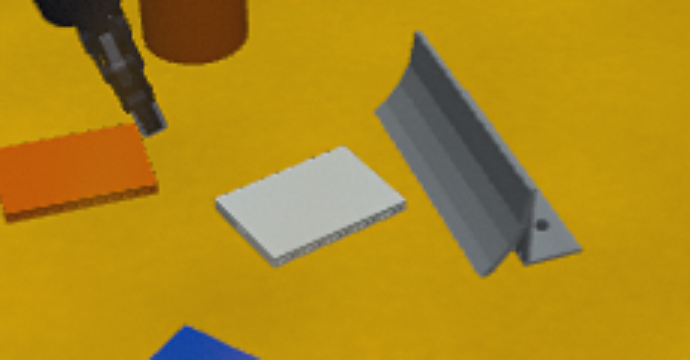

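Call:
{"fn": "apply_moves", "kwargs": {
  "plan": [
    [0.0073, 0.001, 0.038, 0, 0, 0, 0],
    [0.0073, 0.001, 0.038, 0, 0, 0, 0],
    [0.003, 0, 0.0096, 0, 0, 0, 0],
    [0.003, 0, 0.0096, 0, 0, 0, 0],
    [0, 0, 0, 0, 0, 0, 0]
  ]
}}

```text
t: 4.28
tcp_pos: [0.7533, -0.0704, 0.0114]
tool_rot: [0.984, -0.097, -0.147, -0.015]
force: [-0.2, -0.4, -0.4]
finger_gap: 0.502
gripper_force: 0.0
```

Call:
{"fn": "apply_moves", "kwargs": {
  "plan": [
    [0.0006, 0, 0.0019, 0, 0, 0, 0],
    [0.0006, 0, 0.0019, 0, 0, 0, 0],
    [0, 0, 0, 0, 0, 0, 0]
  ]
}}

```text
t: 4.65
tcp_pos: [0.752, -0.0701, 0.006]
tool_rot: [0.984, -0.097, -0.149, -0.015]
force: [-0.5, -0.2, -0.1]
finger_gap: 0.501
gripper_force: 0.0
```

Call:
{"fn": "apply_moves", "kwargs": {
  "plan": [
    [0.0006, 0, 0.0019, 0, 0, 0, 0],
    [0, 0, 0, 0, 0, 0, 0]
  ]
}}

```text
t: 4.9
tcp_pos: [0.7518, -0.07, 0.0036]
tool_rot: [0.984, -0.097, -0.149, -0.015]
force: [-0.4, -0.6, 0.2]
finger_gap: 0.503
gripper_force: 0.0
```

Call:
{"fn": "apply_moves", "kwargs": {
  "plan": [
    [0.0005, 0, 0.0014, 0, 0, 0, 0],
    [0, 0, 0, 0, 0, 0, 0]
  ]
}}

```text
t: 5.15
tcp_pos: [0.7519, -0.0701, 0.0022]
tool_rot: [0.984, -0.097, -0.149, -0.015]
force: [0.1, 0.2, -0.1]
finger_gap: 0.5
gripper_force: 0.0
```

Call:
{"fn": "apply_moves", "kwargs": {
  "plan": [
    [0.0006, 0, 0.0019, 0, 0, 0, 0],
    [0, 0, 0, 0, 0, 0, 0]
  ]
}}

```text
t: 5.4
tcp_pos: [0.7518, -0.0701, 0.0001]
tool_rot: [0.984, -0.097, -0.149, -0.015]
force: [0.2, -0.3, 0.1]
finger_gap: 0.5
gripper_force: 0.0
```

Call:
{"fn": "apply_moves", "kwargs": {
  "plan": [
    [0.0005, 0, 0.0014, 0, 0, 0, 0],
    [0, 0, 0, 0, 0, 0, 0]
  ]
}}

```text
t: 5.65
tcp_pos: [0.752, -0.0701, -0.0013]
tool_rot: [0.984, -0.097, -0.149, -0.015]
force: [-0.6, 0.6, 0.3]
finger_gap: 0.502
gripper_force: 0.0
```

Call:
{"fn": "apply_moves", "kwargs": {
  "plan": [
    [-0.0096, 0, 0.003, 0, 0, 0, 0],
    [-0.0096, 0, 0.003, 0, 0, 0, 0],
    [-0.0096, 0, 0.003, 0, 0, 0, 0],
    [-0.0096, 0, 0.003, 0, 0, 0, 0],
    [-0.0096, 0, 0.003, 0, 0, 0, 0],
    [-0.0096, 0, 0.003, 0, 0, 0, 0],
    [-0.0096, 0, 0.003, 0, 0, 0, 0],
    [0, 0, 0, 0, 0, 0, 0]
  ]
}}

```text
t: 6.65
tcp_pos: [0.6821, -0.0561, -0.0012]
tool_rot: [0.984, -0.097, -0.149, -0.015]
force: [0.5, 0.1, -0.3]
finger_gap: 0.498
gripper_force: 0.0
```

```bash
python3 - <<'E'
from h import *
need([-.06,0,-.001],.30)
cv2.imwrite("pics/s2.png",cv2.cvtColor(cv2.resize(snapshot("scene")[130:270,180:380],None,fx=4,fy=4),4))
t=snapshot("top");hsv=cv2.cvtColor(t,41)
m=((hsv[...,1]<60)&(hsv[...,2]>170)).astype(np.uint8);m[:,:265]=0;m[:,330:]=0;m[:165]=0;m[260:]=0
c=max(cv2.findContours(m,0,2)[0],key=cv2.contourArea);print(cv2.contourArea(c))
print(toU(ray("top",cv2.boxPoints(cv2.minAreaRect(c)),.012)).round(3))
E
```

```text
t 6.65 tcpU [-0.1977  0.0006 -0.0012] F [-0.5 -0.2 -0.3] gap 0.5
shift now-frame [-0.1316 -0.0005  0.0406] turn [-0.0003  0.001  -0.0009] shift in target frame [-0.1316 -0.0006  0.0405] yaw part [-0.     0.301 -0.001]Traceback (most recent call last):
  File "<stdin>", line 6, in <module>
ValueError: max() iterable argument is empty
```

View pics/s2.png

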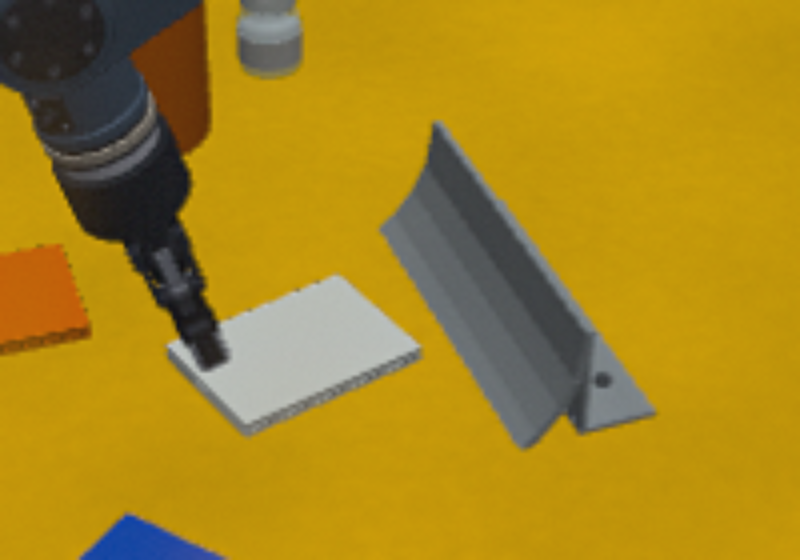

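The finger tips passed over the slab, which has not moved (rear corner still at crop (170,350)). Half open, the tips stand well back of the TCP, so I'll back off and feel for the table.

Call:
{"fn": "apply_moves", "kwargs": {
  "plan": [
    [0.0192, 0, -0.006, 0, 0, 0, 0],
    [0.0192, 0, -0.006, 0, 0, 0, 0],
    [0.0192, 0, -0.006, 0, 0, 0, 0],
    [0.0096, 0, -0.003, 0, 0, 0, 0],
    [0, 0, 0, 0, 0, 0, 0],
    [0.0009, 0, 0.0029, 0, 0, 0, 0],
    [0, 0, 0, 0, 0, 0, 0]
  ]
}}

```text
t: 7.62
tcp_pos: [0.7513, -0.0699, -0.0046]
tool_rot: [0.984, -0.097, -0.149, -0.015]
force: [-0.0, -0.0, -0.2]
finger_gap: 0.501
gripper_force: 0.0
```

Call:
{"fn": "apply_moves", "kwargs": {
  "plan": [
    [0.0006, 0, 0.0019, 0, 0, 0, 0],
    [0, 0, 0, 0, 0, 0, 0]
  ]
}}

```text
t: 7.88
tcp_pos: [0.7518, -0.0701, -0.0062]
tool_rot: [0.984, -0.097, -0.149, -0.015]
force: [-0.2, 0.1, 0.6]
finger_gap: 0.495
gripper_force: 0.0
```

Call:
{"fn": "apply_moves", "kwargs": {
  "plan": [
    [0.0006, 0, 0.0019, 0, 0, 0, 0],
    [0, 0, 0, 0, 0, 0, 0]
  ]
}}

```text
t: 8.12
tcp_pos: [0.7519, -0.0701, -0.0083]
tool_rot: [0.984, -0.097, -0.149, -0.015]
force: [1.0, -0.5, 0.0]
finger_gap: 0.504
gripper_force: 0.0
```

```bash
python3 - <<'E'
from h import *
need([-.06,0,-.001],.30)
cv2.imwrite("pics/s3.png",cv2.cvtColor(cv2.resize(snapshot("scene")[150:250,180:330],None,fx=5,fy=5),4))
E
```

```text
t 8.12 tcpU [-0.2689  0.0008 -0.0083] F [-1.   0.3  0. ] gap 0.5
shift now-frame [-0.2017 -0.0006  0.0548] turn [-0.0003  0.0004 -0.0009] shift in target frame [-0.2018 -0.0008  0.0547] yaw part [-0.     0.3   -0.001]
```

View pics/s3.png

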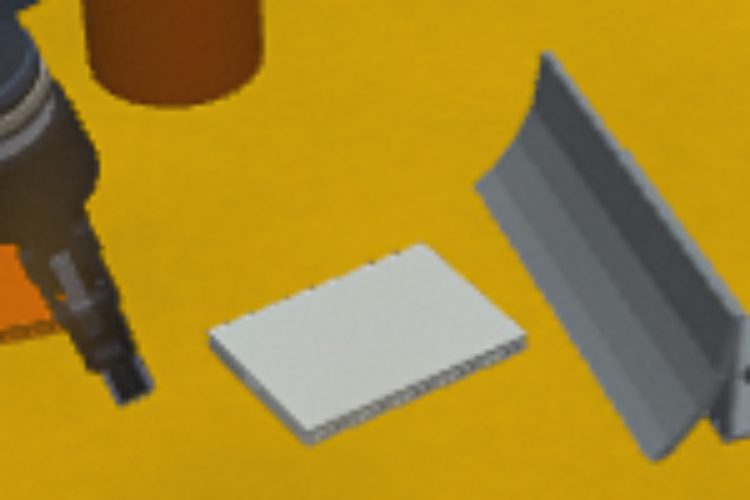

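Call:
{"fn": "apply_moves", "kwargs": {
  "plan": [
    [0.0005, 0, 0.0014, 0, 0, 0, 0],
    [0, 0, 0, 0, 0, 0, 0]
  ]
}}

```text
t: 8.43
tcp_pos: [0.7521, -0.0701, -0.0098]
tool_rot: [0.984, -0.097, -0.149, -0.015]
force: [-0.2, -0.4, -0.1]
finger_gap: 0.502
gripper_force: 0.0
```

Call:
{"fn": "apply_moves", "kwargs": {
  "plan": [
    [0.0005, 0, 0.0014, 0, 0, 0, 0],
    [0, 0, 0, 0, 0, 0, 0]
  ]
}}

```text
t: 8.68
tcp_pos: [0.7521, -0.0701, -0.0113]
tool_rot: [0.984, -0.097, -0.149, -0.015]
force: [-0.7, 0.2, -0.5]
finger_gap: 0.5
gripper_force: 0.0
```

Call:
{"fn": "apply_moves", "kwargs": {
  "plan": [
    [0.0005, 0, 0.0014, 0, 0, 0, 0],
    [0, 0, 0, 0, 0, 0, 0]
  ]
}}

```text
t: 8.93
tcp_pos: [0.7522, -0.0701, -0.0128]
tool_rot: [0.984, -0.097, -0.149, -0.015]
force: [0.0, 0.2, -0.4]
finger_gap: 0.503
gripper_force: 0.0
```

Call:
{"fn": "apply_moves", "kwargs": {
  "plan": [
    [0.0005, 0, 0.0014, 0, 0, 0, 0],
    [0, 0, 0, 0, 0, 0, 0]
  ]
}}

```text
t: 9.18
tcp_pos: [0.7522, -0.0702, -0.0143]
tool_rot: [0.984, -0.097, -0.149, -0.015]
force: [-0.3, 0.3, 0.4]
finger_gap: 0.5
gripper_force: 0.0
```

```bash
python3 - <<'E'
from h import *
s=sense();R=Ro.from_quat(s["tool_rot"]);x,y,z=R.as_matrix().T
i=snapshot("scene");o=np.array([185,190]);f=10
im=cv2.cvtColor(cv2.resize(i[190:250,185:265],None,fx=f,fy=f,interpolation=2),4)
for b,c in((0,(0,0,255)),(.013,(0,255,0)),(.026,(255,0,0))):
  for k in(-.0285,.0285):
    for e in(-.011,.011):
      u=proj("scene",s["tcp_pos"]-b*z+k*y+e*x)[0];cv2.circle(im,tuple(int(v) for v in (u-o)*f),4,c,-1)
cv2.imwrite("pics/s4.png",im);print(s["tcp_pos"],s["force"])
E
```

```text
[ 0.75220407 -0.0701545  -0.01426755] [-0.26218143  0.34564693  0.36029895]
```

View pics/s4.png

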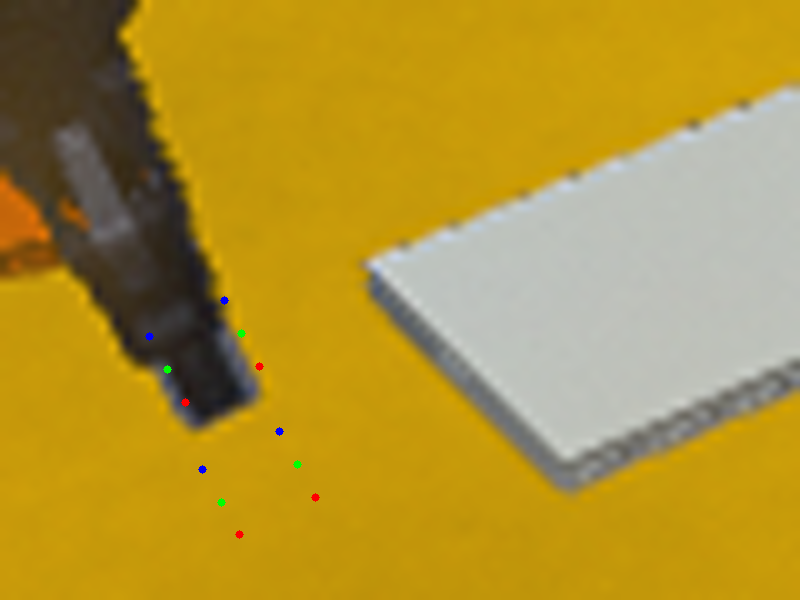

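The drawn marks don't match the visible tip at crop (225,410), which sits higher than expected. I'll check the projection against the known slab corners and look through the wrist camera.

```bash
python3 - <<'E'
from h import *
print(proj("scene",[[ 0.6986,0.0008,.012],[0.7057,-0.0983,.012]]), "seen 221.8,216.5 / 242,236.5")
s=sense();c=calibration("wrist");M=c["mount"]
im=cv2.cvtColor(snapshot("wrist"),4)
dist=np.array([c["k1"],0,0,0,0.])
Mi=np.linalg.inv(M)
P=np.array([[e,k,-b] for b in(0,.013) for k in(-.0285,.0285) for e in(-.011,.011)])
u=cv2.projectPoints((P@Mi[:3,:3].T+Mi[:3,3]).reshape(-1,1,3),np.zeros(3),np.zeros(3),c["camera_matrix"],dist)[0][:,0]
print(u.round(0))
for j,v in enumerate(u): cv2.circle(im,tuple(int(a) for a in v),3,(0,0,255) if j<4 else (0,255,0),-1)
cv2.imwrite("pics/w1.png",im)
E
```

```text
[[240.16805138 235.44289289]
 [220.16095933 215.74465044]] seen 221.8,216.5 / 242,236.5
[[232. 257.]
 [230. 222.]
 [328. 257.]
 [330. 222.]
 [229. 267.]
 [227. 229.]
 [331. 267.]
 [333. 229.]]
```

View pics/w1.png

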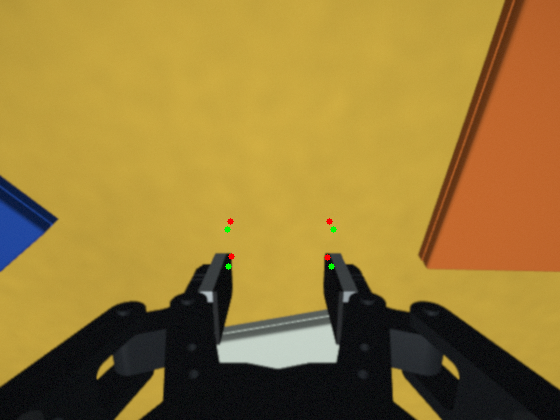

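Both views agree that the half-open tips are about 35–40 mm behind the reported TCP, so they are still well above the table. I'll keep lowering until they touch.

Call:
{"fn": "apply_moves", "kwargs": {
  "plan": [
    [0.0015, 0, 0.0048, 0, 0, 0, 0],
    [0.0015, 0, 0.0048, 0, 0, 0, 0],
    [0.0009, 0, 0.0028, 0, 0, 0, 0],
    [0, 0, 0, 0, 0, 0, 0]
  ]
}}

```text
t: 9.78
tcp_pos: [0.752, -0.0701, -0.0277]
tool_rot: [0.984, -0.097, -0.149, -0.015]
force: [0.3, 0.4, 0.2]
finger_gap: 0.496
gripper_force: 0.0
```

Call:
{"fn": "apply_moves", "kwargs": {
  "plan": [
    [0.0009, 0, 0.0028, 0, 0, 0, 0],
    [0, 0, 0, 0, 0, 0, 0]
  ]
}}

```text
t: 10.02
tcp_pos: [0.7523, -0.0702, -0.0302]
tool_rot: [0.984, -0.097, -0.149, -0.015]
force: [0.3, 0.8, -1.0]
finger_gap: 0.501
gripper_force: 0.0
```

Call:
{"fn": "apply_moves", "kwargs": {
  "plan": [
    [0.0006, 0, 0.0019, 0, 0, 0, 0],
    [0, 0, 0, 0, 0, 0, 0]
  ]
}}

```text
t: 10.28
tcp_pos: [0.7523, -0.0702, -0.0322]
tool_rot: [0.984, -0.097, -0.149, -0.015]
force: [-1.3, 0.4, -1.1]
finger_gap: 0.501
gripper_force: 0.0
```

Call:
{"fn": "apply_moves", "kwargs": {
  "plan": [
    [0.0006, 0, 0.0019, 0, 0, 0, 0],
    [0, 0, 0, 0, 0, 0, 0]
  ]
}}

```text
t: 10.52
tcp_pos: [0.7523, -0.0702, -0.0342]
tool_rot: [0.984, -0.097, -0.149, -0.015]
force: [0.4, -0.3, -0.1]
finger_gap: 0.503
gripper_force: 0.0
```

```bash
python3 - <<'E'
from h import *
# two-view position of near finger tip: only numbers
s=sense();print(s["tcp_pos"],s["force"])
i=snapshot("scene")[190:250,185:235]
g=cv2.cvtColor(i,cv2.COLOR_RGB2HSV);m=(g[...,2]<110)
ys,xs=np.nonzero(m);k=ys>=ys.max()-1;print("lowest dark px",[(x+185,y+190) for x,y in zip(xs[k],ys[k])])
R=Ro.from_quat(s["tool_rot"]).as_matrix()
for b in (0,.02,.03,.04,.05): print(b,[proj("scene",s["tcp_pos"]+R@[e,k,-b])[0].round(1) for k in(-.0285,.0285) for e in(-.011,.011)])
E
```

```text
[ 0.75229386 -0.070187   -0.0342193 ] [ 0.37058608 -0.29374702 -0.10698375]
lowest dark px [(np.int64(204), np.int64(237)), (np.int64(205), np.int64(237)), (np.int64(206), np.int64(237)), (np.int64(207), np.int64(237)), (np.int64(205), np.int64(238))]
0 [array([217. , 245.5]), array([209.5, 249.2]), array([211.4, 232.3]), array([204.1, 235.8])]
0.02 [array([214.3, 240.5]), array([206.7, 244.2]), array([208.8, 227.3]), array([201.4, 230.9])]
0.03 [array([213., 238.]), array([205.3, 241.8]), array([207.4, 224.8]), array([200. , 228.5])]
0.04 [array([211.6, 235.5]), array([203.9, 239.2]), array([206.1, 222.3]), array([198.6, 225.9])]
0.05 [array([210.2, 232.9]), array([202.5, 236.7]), array([204.7, 219.8]), array([197.2, 223.4])]
```

Call:
{"fn": "apply_moves", "kwargs": {
  "plan": [
    [0.0009, 0, 0.0028, 0, 0, 0, 0],
    [0, 0, 0, 0, 0, 0, 0]
  ]
}}

```text
t: 10.82
tcp_pos: [0.7528, -0.0703, -0.0366]
tool_rot: [0.984, -0.097, -0.148, -0.015]
force: [-0.4, -0.4, 1.6]
finger_gap: 0.5
gripper_force: 0.7
```

Call:
{"fn": "apply_moves", "kwargs": {
  "plan": [
    [0.0006, 0, 0.0019, 0, 0, 0, 0],
    [0, 0, 0, 0, 0, 0, 0]
  ]
}}

```text
t: 11.08
tcp_pos: [0.7529, -0.0704, -0.0368]
tool_rot: [0.984, -0.097, -0.149, -0.015]
force: [-1.0, 0.0, 6.6]
finger_gap: 0.499
gripper_force: 3.6
```

Call:
{"fn": "apply_moves", "kwargs": {
  "plan": [
    [0.0005, 0, 0.0014, 0, 0, 0, 0],
    [0, 0, 0, 0, 0, 0, 0]
  ]
}}

```text
t: 11.32
tcp_pos: [0.7529, -0.0703, -0.0369]
tool_rot: [0.984, -0.097, -0.149, -0.015]
force: [-3.2, 1.2, 11.3]
finger_gap: 0.5
gripper_force: 5.5
```

Call:
{"fn": "apply_moves", "kwargs": {
  "plan": [
    [-0.0016, 0, -0.0053, 0, 0, 0, 0],
    [0, 0, 0, 0, 0, 0, 0]
  ]
}}

```text
t: 11.58
tcp_pos: [0.7528, -0.0703, -0.0347]
tool_rot: [0.984, -0.097, -0.148, -0.015]
force: [-0.2, 0.8, 0.6]
finger_gap: 0.5
gripper_force: 0.0
```

Call:
{"fn": "apply_moves", "kwargs": {
  "plan": [
    [-0.0096, 0, 0.003, 0, 0, 0, 0],
    [-0.0096, 0, 0.003, 0, 0, 0, 0],
    [-0.0096, 0, 0.003, 0, 0, 0, 0],
    [-0.0096, 0, 0.003, 0, 0, 0, 0],
    [-0.0096, 0, 0.003, 0, 0, 0, 0],
    [-0.0096, 0, 0.003, 0, 0, 0, 0],
    [-0.0096, 0, 0.003, 0, 0, 0, 0],
    [-0.0096, 0, 0.003, 0, 0, 0, 0]
  ]
}}

```text
t: 12.58
tcp_pos: [0.6735, -0.0546, -0.035]
tool_rot: [0.984, -0.097, -0.148, -0.015]
force: [1.7, -0.4, -0.5]
finger_gap: 0.5
gripper_force: 1.1
```

```bash
python3 - <<'E'
from h import *
need([-.06,0,-.036],.30)
cv2.imwrite("pics/s5.png",cv2.cvtColor(cv2.resize(snapshot("scene")[130:260,180:360],None,fx=4,fy=4),4))
E
```

```text
t 12.57 tcpU [-0.189   0.0009 -0.035 ] F [-1.8  0.1 -0.5] gap 0.5
shift now-frame [-0.123  -0.0008  0.0389] turn [ 0.     -0.0012 -0.0009] shift in target frame [-0.123  -0.0009  0.039 ] yaw part [ 0.     0.299 -0.001]
```

View pics/s5.png

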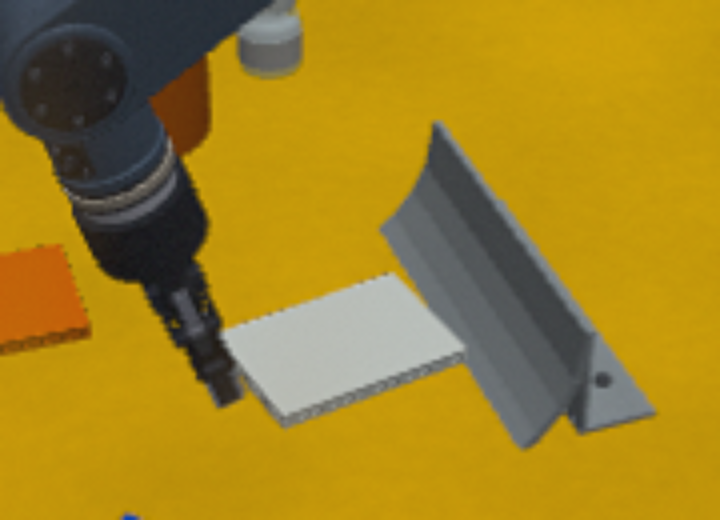

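The slab is now square to the toe line with its leading edge about to climb. I'll push on, watching the force.

Call:
{"fn": "apply_moves", "kwargs": {
  "plan": [
    [-0.0076, 0, 0.0024, 0, 0, 0, 0],
    [-0.0076, 0, 0.0024, 0, 0, 0, 0],
    [-0.0076, 0, 0.0024, 0, 0, 0, 0],
    [-0.0076, 0, 0.0024, 0, 0, 0, 0],
    [-0.0076, 0, 0.0024, 0, 0, 0, 0]
  ]
}}

```text
t: 13.25
tcp_pos: [0.6357, -0.0468, -0.0353]
tool_rot: [0.984, -0.097, -0.147, -0.015]
force: [5.8, -1.3, -1.7]
finger_gap: 0.503
gripper_force: 2.7
```

Call:
{"fn": "apply_moves", "kwargs": {
  "plan": [
    [-0.0076, 0, 0.0024, 0, 0, 0, 0],
    [-0.0076, 0, 0.0024, 0, 0, 0, 0],
    [-0.0076, 0, 0.0024, 0, 0, 0, 0],
    [-0.0076, 0, 0.0024, 0, 0, 0, 0],
    [-0.0076, 0, 0.0024, 0, 0, 0, 0]
  ]
}}

```text
t: 13.88
tcp_pos: [0.5932, -0.0383, -0.0358]
tool_rot: [0.984, -0.097, -0.151, -0.015]
force: [1.0, -0.0, -1.8]
finger_gap: 0.497
gripper_force: 0.9
```

```bash
cat > look.py <<'E'
from h import *
need([-.05,0,-.036],.30)
# white blob in both views: extents in pixels
for n,(x0,y0,x1,y1) in (("scene",(180,120,330,260)),("top",(230,160,335,270))):
    i=snapshot(n)[y0:y1,x0:x1];g=cv2.cvtColor(i,41)
    m=((g[...,1]<60)&(g[...,2]>140)).astype(np.uint8)
    cs=[c for c in cv2.findContours(m,0,2)[0] if cv2.contourArea(c)>40]
    for c in cs:print(n,cv2.contourArea(c),(cv2.approxPolyDP(c,3,True)[:,0]+[x0,y0]).tolist())
E
python3 look.py
```

```text
t 13.88 tcpU [-0.107   0.0005 -0.0358] F [-1.  -0.2 -1.8] gap 0.5
shift now-frame [-0.0543 -0.0005  0.0173] turn [-0.0005  0.0042 -0.0009] shift in target frame [-0.0544 -0.0005  0.0171] yaw part [-0.     0.304 -0.001]
scene 1203.5 [[300, 174], [266, 205], [275, 228], [315, 193]]
top 77.0 [[306, 262], [308, 269], [317, 269], [318, 263]]
top 197.5 [[242, 261], [298, 269], [276, 267], [252, 257]]
```

Call:
{"fn": "apply_moves", "kwargs": {
  "plan": [
    [-0.0076, 0, 0.0024, 0, 0, 0, 0],
    [-0.0076, 0, 0.0024, 0, 0, 0, 0],
    [-0.0076, 0, 0.0024, 0, 0, 0, 0],
    [-0.0076, 0, 0.0024, 0, 0, 0, 0]
  ]
}}

```text
t: 14.48
tcp_pos: [0.564, -0.0326, -0.0356]
tool_rot: [0.984, -0.097, -0.148, -0.015]
force: [1.7, -0.6, -0.9]
finger_gap: 0.502
gripper_force: 0.9
```

Call:
{"fn": "apply_moves", "kwargs": {
  "plan": [
    [-0.0057, 0, 0.0018, 0, 0, 0, 0],
    [-0.0057, 0, 0.0018, 0, 0, 0, 0],
    [-0.0048, 0, 0.0015, 0, 0, 0, 0],
    [0, 0, 0, 0, 0, 0, 0],
    [0, 0, 0, 0, 0, 0, 0]
  ]
}}

```text
t: 15.1
tcp_pos: [0.5466, -0.029, -0.0358]
tool_rot: [0.984, -0.097, -0.15, -0.015]
force: [-0.5, -0.3, 0.2]
finger_gap: 0.501
gripper_force: 0.0
```

```bash
python3 look.py
```

```text
t 15.1 tcpU [-0.0595  0.0005 -0.0358] F [0.4 0.4 0.2] gap 0.5
shift now-frame [-0.009  -0.0005  0.003 ] turn [-0.0004  0.0024 -0.0009] shift in target frame [-0.009  -0.0005  0.003 ] yaw part [-0.     0.302 -0.001]
scene 42.5 [[305, 165], [323, 185]]
top 64.0 [[308, 263], [308, 269], [317, 269], [317, 263]]
```

```bash
cat > edge.py <<'E'
from h import *
def at_y(px,y):  # ray through scene pixel met with plane y_U = y
    a=toU(ray("scene",px,0.0))[0];b=toU(ray("scene",px,.15))[0]
    return (a+(b-a)*(y-a[1])/(b[1]-a[1])).round(4)
if __name__=="__main__":
    i=snapshot("scene")[120:260,180:360];g=cv2.cvtColor(i,41)
    m=((g[...,1]<70)&(g[...,2]>100)).astype(np.uint8)
    for c in cv2.findContours(m,0,2)[0]:
        if cv2.contourArea(c)>60: print(cv2.contourArea(c),(cv2.approxPolyDP(c,2.5,True)[:,0]+[180,120]).tolist())
    print(at_y((305,165),.05),at_y((323,185),-.05))
E
python3 edge.py
```

```text
1867.0 [[289, 160], [299, 174], [289, 187], [283, 177], [277, 185], [291, 224], [295, 226], [298, 223], [310, 241], [318, 230], [305, 212], [315, 197], [328, 214], [327, 223], [333, 224], [327, 226], [326, 236], [342, 233], [315, 194], [323, 185], [307, 165], [299, 173]]
[0.0194 0.05   0.11  ] [ 0.0277 -0.05    0.108 ]
```

Call:
{"fn": "apply_moves", "kwargs": {
  "plan": [
    [-0.0048, 0, 0.0015, 0, 0, 0, 0],
    [-0.0048, 0, 0.0015, 0, 0, 0, 0],
    [0, 0, 0, 0, 0, 0, 0],
    [0, 0, 0, 0, 0, 0, 0]
  ]
}}

```text
t: 15.75
tcp_pos: [0.5372, -0.0272, -0.0358]
tool_rot: [0.984, -0.097, -0.149, -0.015]
force: [1.0, 0.1, 0.3]
finger_gap: 0.504
gripper_force: 0.3
```

```bash
python3 edge.py; python3 - <<'E'
from h import *
need([-.05,0,-.036],.30)
cv2.imwrite("pics/s6.png",cv2.cvtColor(cv2.resize(snapshot("scene")[130:260,200:360],None,fx=5,fy=4.6,interpolation=2),4))
E
```

```text
1722.5 [[289, 160], [299, 174], [289, 189], [284, 180], [282, 185], [294, 223], [301, 227], [310, 241], [317, 234], [306, 213], [315, 197], [328, 214], [327, 223], [333, 224], [327, 226], [326, 236], [342, 233], [316, 196], [323, 183], [305, 163], [298, 172]]
[0.0194 0.05   0.11  ] [ 0.0277 -0.05    0.108 ]
t 15.8 tcpU [-0.0499  0.0006 -0.0358] F [0.  0.1 0.3] gap 0.49
shift now-frame [ 0.0001 -0.0006  0.0002] turn [-0.0003  0.0013 -0.0009] shift in target frame [ 0.0001 -0.0006  0.0002] yaw part [-0.     0.301 -0.001]
```

Call:
{"fn": "apply_moves", "kwargs": {
  "plan": [
    [-0.0038, 0, 0.0012, 0, 0, 0, 0],
    [-0.0038, 0, 0.0012, 0, 0, 0, 0],
    [0, 0, 0, 0, 0, 0, 0],
    [0, 0, 0, 0, 0, 0, 0]
  ]
}}

```text
t: 16.35
tcp_pos: [0.5347, -0.0269, -0.0354]
tool_rot: [0.985, -0.098, -0.144, -0.014]
force: [6.3, -0.3, 1.1]
finger_gap: 0.507
gripper_force: 3.4
```

```bash
python3 edge.py; python3 - <<'E'
from edge import *
need([-.05,0,-.036],.30)
print(at_y((305,163),.05),at_y((323,183),-.05),at_y((306,162),.05),at_y((324,182),-.05))
E
```

```text
1678.0 [[289, 160], [299, 174], [290, 188], [285, 181], [283, 183], [292, 208], [291, 217], [310, 241], [318, 232], [306, 213], [315, 197], [328, 214], [327, 223], [333, 224], [327, 226], [326, 236], [342, 233], [316, 196], [322, 181], [305, 162], [298, 172]]
[0.0194 0.05   0.11  ] [ 0.0277 -0.05    0.108 ]
t 16.4 tcpU [-0.0474  0.0008 -0.0354] F [-6.2 -0.9  1.8] gap 0.5
shift now-frame [ 0.0027 -0.0008 -0.0002] turn [-0.0001 -0.0102 -0.0014] shift in target frame [ 0.0027 -0.0008 -0.0002] yaw part [ 0.     0.29  -0.001]
[0.0191 0.05   0.1165] [ 0.0273 -0.05    0.1144] [0.022  0.05   0.1191] [ 0.03   -0.05    0.1169]
```

Force has risen to 6 N with the top edge about 118 mm up, so the holder is leaning fully over the edge. I'll withdraw, go up and over to the robot side.

Call:
{"fn": "apply_moves", "kwargs": {
  "plan": [
    [0.0096, 0, -0.003, 0, 0, 0, 0],
    [0.024, 0, -0.0074, 0, 0, 0, 0],
    [0.036, 0, -0.0111, 0, 0, 0, 0],
    [0.036, 0, -0.0111, 0, 0, 0, 0],
    [-0.0171, 0, -0.0554, 0, 0, 0, 0],
    [-0.0171, 0, -0.0554, 0, 0, 0, 0],
    [-0.0171, 0, -0.0554, 0, 0, 0, 0],
    [-0.0171, 0, -0.0554, 0, 0, 0, 0]
  ]
}}

```text
t: 17.4
tcp_pos: [0.6369, -0.047, 0.197]
tool_rot: [0.984, -0.097, -0.151, -0.015]
force: [1.4, -0.5, -0.2]
finger_gap: 0.5
gripper_force: 0.0
```

Call:
{"fn": "apply_moves", "kwargs": {
  "plan": [
    [-0.0171, 0, -0.0554, 0, 0, 0, 0],
    [0, 0, 0, 0, 0.15, 0, 0],
    [0, 0, 0, 0, 0.15, 0, 0],
    [0, 0, 0, 0, 0, 0, 0]
  ]
}}

```text
t: 17.9
tcp_pos: [0.6336, -0.0458, 0.2535]
tool_rot: [0.995, -0.098, -0.003, -0.001]
force: [0.3, -0.3, 0.6]
finger_gap: 0.498
gripper_force: 0.0
```

```bash
python3 edge.py; python3 - <<'E'
from h import *
need([.075,0,.25],0)
E
```

```text
1642.0 [[289, 160], [298, 176], [286, 195], [279, 185], [283, 179], [275, 187], [296, 225], [310, 241], [316, 234], [313, 234], [314, 230], [310, 232], [306, 226], [309, 225], [303, 222], [315, 197], [328, 213], [327, 223], [333, 224], [327, 226], [326, 236], [343, 232], [316, 196], [319, 183], [322, 183], [307, 163], [298, 172]]
163.0 [[241, 124], [240, 128], [245, 132], [239, 138], [253, 139], [248, 123]]
[0.0194 0.05   0.11  ] [ 0.0277 -0.05    0.108 ]
t 17.95 tcpU [-0.1508  0.0004  0.2538] F [-0.5 -0.   0.9] gap 0.5
shift now-frame [-2.258e-01 -2.000e-04  4.700e-03] turn [-0.0002  0.0041 -0.0008] shift in target frame [-0.2258 -0.0004  0.0038] yaw part [-0.     0.004 -0.001]
```

View pics/s6.png

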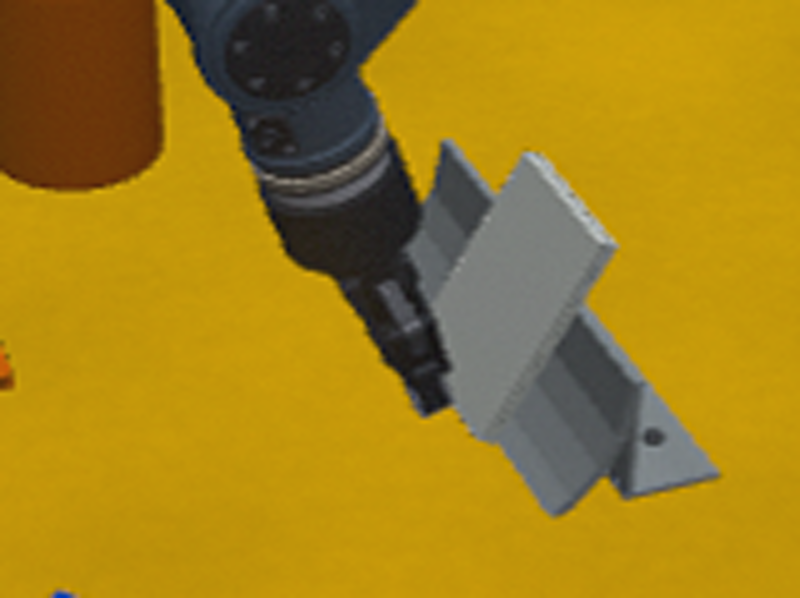

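The last picture shows the holder leaning squarely over the edge, with its bright end face at crop (530,155)–(615,245). Next I go over it and down behind.

Call:
{"fn": "apply_moves", "kwargs": {
  "plan": [
    [-0.0565, 0, 0, 0, 0, 0, 0],
    [-0.0565, 0, 0, 0, 0, 0, 0],
    [-0.0565, 0, 0, 0, 0, 0, 0],
    [-0.0565, 0, 0, 0, 0, 0, 0],
    [0, 0, 0, 0, 0, 0, 0]
  ]
}}

```text
t: 18.58
tcp_pos: [0.4127, -0.0019, 0.2532]
tool_rot: [0.995, -0.098, -0.003, -0.001]
force: [0.7, 0.3, 0.3]
finger_gap: 0.499
gripper_force: 0.0
```

Call:
{"fn": "apply_moves", "kwargs": {
  "plan": [
    [0, 0, 0.046, 0, 0, 0, 0],
    [0, 0, 0.046, 0, 0, 0, 0],
    [0, 0, 0.046, 0, 0, 0, 0],
    [0, 0, 0.04, 0, 0, 0, 0],
    [0, 0, 0, 0, 0, 0, 0]
  ]
}}

```text
t: 19.2
tcp_pos: [0.417, -0.0034, 0.0732]
tool_rot: [0.995, -0.099, -0.003, -0.001]
force: [-1.0, 0.1, 0.2]
finger_gap: 0.503
gripper_force: 0.0
```

```bash
python3 - <<'E'
from h import *
need([.075,0,.057],0);print(sense()['q'])
E
python3 edge.py
```

```text
t 19.2 tcpU [0.0726 0.0006 0.0732] F [1.  0.1 0.2] gap 0.5
shift now-frame [-0.0023 -0.0006  0.0163] turn [-0.0005  0.0067 -0.0013] shift in target frame [-0.0024 -0.0006  0.0162] yaw part [-0.001  0.007 -0.001]
[-2.77436384e-01  4.82313989e-01  2.04755816e+00 -5.28521871e-05
  6.18422842e-01  1.49094641e+00]
1821.5 [[289, 160], [299, 174], [290, 189], [283, 179], [275, 187], [296, 225], [310, 241], [317, 233], [313, 224], [308, 224], [312, 222], [306, 215], [315, 197], [328, 213], [327, 223], [333, 224], [327, 226], [326, 236], [343, 232], [316, 196], [322, 183], [307, 163], [298, 172]]
196.0 [[241, 124], [244, 132], [239, 138], [253, 139], [253, 125]]
[0.0194 0.05   0.11  ] [ 0.0277 -0.05    0.108 ]
```

Call:
{"fn": "apply_moves", "kwargs": {
  "plan": [
    [0, 0, 0.0165, 0, 0, 0, 0],
    [0, 0, 0, 0, 0, 0, 0],
    [0.008, 0, 0, 0, 0, 0, 0],
    [0.008, 0, 0, 0, 0, 0, 0],
    [0, 0, 0, 0, 0, 0, 0]
  ]
}}

```text
t: 19.88
tcp_pos: [0.4345, -0.0068, 0.0601]
tool_rot: [0.995, -0.098, 0.002, 0.0]
force: [-0.6, -0.4, -0.0]
finger_gap: 0.5
gripper_force: 0.0
```

```bash
python3 - <<'E'
from h import *
need([.075,0,.057],0)
E
python3 edge.py
```

```text
t 19.88 tcpU [0.0547 0.0006 0.0601] F [ 0.5  0.5 -0. ] gap 0.5
shift now-frame [-0.0203 -0.0006  0.0031] turn [ 0.0002 -0.0031 -0.001 ] shift in target frame [-0.0203 -0.0006  0.0031] yaw part [ 0.    -0.003 -0.001]
1834.5 [[289, 160], [299, 174], [290, 189], [282, 179], [275, 187], [296, 225], [310, 241], [317, 230], [306, 215], [315, 197], [328, 213], [327, 223], [333, 224], [327, 226], [326, 236], [343, 232], [316, 196], [322, 183], [307, 163], [298, 172]]
196.0 [[241, 124], [244, 132], [239, 138], [253, 139], [253, 125]]
[0.0194 0.05   0.11  ] [ 0.0277 -0.05    0.108 ]
```

Call:
{"fn": "apply_moves", "kwargs": {
  "plan": [
    [0, 0, 0.004, 0, 0, 0, 0],
    [0.016, 0, 0, 0, 0, 0, 0],
    [0.016, 0, 0, 0, 0, 0, 0],
    [0.016, 0, 0, 0, 0, 0, 0],
    [0.016, 0, 0, 0, 0, 0, 0],
    [0.016, 0, 0, 0, 0, 0, 0],
    [0.016, 0, 0, 0, 0, 0, 0],
    [0.016, 0, 0, 0, 0, 0, 0]
  ]
}}

```text
t: 20.92
tcp_pos: [0.5424, -0.0282, 0.0554]
tool_rot: [0.995, -0.098, -0.0, -0.0]
force: [0.1, -1.1, 0.8]
finger_gap: 0.497
gripper_force: 0.0
```

```bash
python3 - <<'E'
from h import *
need([.075,0,.057],0)
E
python3 look.py
```

```text
t 20.93 tcpU [-0.0552  0.0005  0.0554] F [-0.3  1.1  0.8] gap 0.5
shift now-frame [-0.1302 -0.0004 -0.0015] turn [-0.      0.0006 -0.001 ] shift in target frame [-0.1302 -0.0005 -0.0016] yaw part [-0.     0.001 -0.001]
t 20.93 tcpU [-0.0552  0.0005  0.0554] F [-0.3  1.1  0.8] gap 0.5
shift now-frame [-0.0051 -0.0005  0.0914] turn [-2.000e-04 -2.994e-01 -9.000e-04] shift in target frame [ 0.022  -0.0005  0.0889] yaw part [-0.     0.001 -0.001]
scene 78.0 [[265, 170], [279, 190], [269, 170]]
scene 62.5 [[240, 125], [244, 129], [253, 126]]
top 92.0 [[302, 263], [308, 269], [318, 266], [308, 261]]
top 130.0 [[237, 246], [234, 259], [243, 261], [248, 249]]
```

Call:
{"fn": "apply_moves", "kwargs": {
  "plan": [
    [0, 0, 0, 0, 0, 0, 0],
    [0, 0, 0, 0, 0, 0, 0],
    [0, 0, 0, 0, 0, 0, 0]
  ]
}}

```text
t: 21.4
tcp_pos: [0.5416, -0.028, 0.0553]
tool_rot: [0.995, -0.098, -0.0, -0.0]
force: [1.2, -0.4, -0.1]
finger_gap: 0.501
gripper_force: 0.0
```

```bash
python3 look.py
```

```text
t 21.4 tcpU [-0.0544  0.0005  0.0553] F [-1.3  0.2 -0.1] gap 0.5
shift now-frame [-0.0044 -0.0005  0.0913] turn [-2.00e-04 -2.99e-01 -1.00e-03] shift in target frame [ 0.0227 -0.0005  0.0885] yaw part [-0.     0.001 -0.001]
scene 1165.5 [[293, 224], [280, 203], [232, 214], [242, 235]]
scene 62.5 [[240, 125], [244, 129], [253, 126]]
top 92.0 [[301, 266], [317, 269], [318, 263], [303, 261]]
top 128.0 [[237, 246], [234, 259], [243, 261], [248, 249]]
top 431.5 [[273, 185], [274, 199], [300, 206], [302, 191]]
```

It has fallen over. I'll raise the arm clear and check the final position.

Call:
{"fn": "apply_moves", "kwargs": {
  "plan": [
    [0, 0, -0.05, 0, 0, 0, 0],
    [0, 0, -0.05, 0, 0, 0, 0],
    [0, 0, -0.05, 0, 0, 0, 0],
    [-0.05, 0, -0.05, 0, 0, 0, 0],
    [-0.05, 0, 0, 0, 0, 0, 0],
    [0, 0, 0, 0, 0, 0, 0],
    [0, 0, 0, 0, 0, 0, 0]
  ]
}}

```text
t: 22.38
tcp_pos: [0.4506, -0.0099, 0.25]
tool_rot: [0.995, -0.098, 0.001, 0.0]
force: [0.5, -0.9, 0.7]
finger_gap: 0.503
gripper_force: 0.0
```

```bash
python3 - <<'E'
from h import *
i=snapshot("scene")[180:260,200:310];g=cv2.cvtColor(i,41)
m=((g[...,1]<60)&(g[...,2]>140)).astype(np.uint8)
c=max(cv2.findContours(m,0,2)[0],key=cv2.contourArea)
a=(cv2.approxPolyDP(c,3,True)[:,0]+[200,180]);print(a.tolist())
P=toU(ray("scene",a,.012));print(P.round(3),P.mean(0).round(3))
# brightness profile along the length: wells show as darker/brighter bands
q=proj("scene",[U0+RU@np.r_[P.mean(0)[0]+s,P.mean(0)[1],.012] for s in np.linspace(-.066,.066,23)])
print([int(i[int(v)-180,int(u)-200].mean()) for u,v in q]); need([.1,0,.25],0)
E
```

```text
[[293, 224], [280, 203], [232, 214], [242, 235]]
[[-0.059 -0.063  0.012]
 [-0.059  0.034  0.012]
 [-0.197  0.034  0.012]
 [-0.198 -0.058  0.012]] [-0.128 -0.013  0.012]
[180, 177, 177, 180, 175, 177, 176, 177, 175, 178, 177, 178, 177, 178, 177, 178, 177, 180, 179, 181, 179, 163, 181]
t 22.43 tcpU [0.0378 0.0006 0.2498] F [-0.3 -0.   0.5] gap 0.5
shift now-frame [-0.0622 -0.0005 -0.0003] turn [ 0.0001 -0.0015 -0.0011] shift in target frame [-0.0622 -0.0006 -0.0002] yaw part [ 0.    -0.002 -0.001]
```

Position is good. I'll confirm the wells face up by counting edges in the close wrist view, with numbers only.

Call:
{"fn": "apply_moves", "kwargs": {
  "plan": [
    [0.05, 0, 0, 0, 0, 0, 0],
    [0.06, 0, 0, 0, 0, 0, 0],
    [0, 0, 0, 0, 0, 0, 0],
    [0, 0, 0, 0, 0, 0, 0]
  ]
}}

```text
t: 22.92
tcp_pos: [0.5578, -0.0314, 0.2483]
tool_rot: [0.995, -0.099, -0.001, -0.0]
force: [-0.6, -0.6, -0.9]
finger_gap: 0.505
gripper_force: 0.0
```

```bash
python3 - <<'E'
from h import *
s=sense();c=calibration("wrist");R=Ro.from_quat(s["tool_rot"]).as_matrix();M=np.linalg.inv(c["mount"])
im=snapshot("wrist")
def pj(PU):
    X=(np.atleast_2d(PU)@RU.T+U0-s["tcp_pos"])@R; X=X@M[:3,:3].T+M[:3,3]
    return cv2.projectPoints(X.reshape(-1,1,3),np.zeros(3),np.zeros(3),c["camera_matrix"],np.array([c["k1"],0,0,0,0.]))[0][:,0]
for y in(-.013,-.03):
    q=pj([[x,y,.012] for x in np.linspace(-.205,-.05,79)]);print(q[0].round(),q[-1].round())
    print([int(im[int(v),int(u)].mean()) if 0<=v<420 and 0<=u<560 else -1 for u,v in q])
q=pj([[-.128,y,.012] for y in np.linspace(-.07,.045,59)]);print([int(im[int(v),int(u)].mean()) if 0<=v<420 and 0<=u<560 else -1 for u,v in q])
i0=cv2.imread("pics/scene0.png");
def st(g,a):
    m=np.zeros(g.shape,np.uint8);cv2.fillPoly(m,[np.int32(a)],1);m=cv2.erode(m,np.ones((5,5)));return g[m>0].std()
g1=cv2.cvtColor(snapshot("scene"),7);g0=cv2.cvtColor(i0,6)
print("std now",st(g1,[[293,224],[280,203],[232,214],[242,235]]),"start",st(g0,proj("scene",[[ 0.6986,0.0008,.012],[0.7057,-0.0983,.012],[0.5657,-0.1067,.012],[0.5589,-0.0087,.012]])))
E
```

```text
[267.  56.] [268. 187.]
[143, 145, 146, 155, 208, 220, 221, 205, 206, 217, 220, 219, 220, 218, 219, 221, 219, 220, 219, 220, 219, 220, 220, 221, 221, 220, 220, 221, 221, 220, 221, 221, 222, 221, 221, 220, 220, 220, 221, 221, 221, 222, 221, 220, 221, 221, 221, 220, 221, 221, 221, 221, 222, 220, 221, 221, 221, 221, 221, 220, 221, 221, 222, 221, 221, 221, 220, 222, 221, 204, 208, 222, 221, 219, 179, 155, 149, 149, 149]
[252.  56.] [255. 187.]
[142, 143, 145, 151, 210, 220, 221, 218, 219, 220, 220, 220, 221, 222, 220, 222, 221, 222, 223, 221, 223, 222, 223, 222, 222, 222, 223, 223, 221, 224, 222, 222, 224, 223, 222, 221, 223, 222, 222, 222, 222, 223, 221, 223, 221, 222, 222, 223, 223, 223, 224, 223, 223, 223, 222, 222, 223, 223, 222, 222, 223, 221, 223, 221, 223, 222, 222, 223, 223, 213, 214, 222, 222, 221, 181, 155, 149, 149, 146]
[146, 147, 147, 148, 199, 224, 224, 220, 201, 217, 224, 223, 222, 222, 222, 223, 222, 223, 222, 221, 223, 223, 218, 216, 221, 220, 222, 221, 221, 221, 221, 220, 221, 219, 219, 220, 223, 221, 221, 221, 221, 219, 219, 219, 219, 218, 220, 218, 218, 218, 206, 216, 219, 218, 212, 155, 150, 149, 149]
std now 23.254316114231518 start 0.934390902194408
```

The wrist view shows dark rim lines about 8 mm inside each edge, so the wells face up and the slab lies flat. Handing in.

```bash
python3 -c "
from station import *
print(sign_off())"
```

```text
the job is handed in; nothing more can be done
None
```

The holder was leaned on the upstand, tipped back, and lies flat with its wells up, centred about 128 mm in front of the upper edge; the job was handed in at about 23 s, with no verdict returned.

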